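# Fetch the check weight from behind the reagents

## Robot

A 6-joint arm with a two-finger parallel gripper is mounted at the origin on the work surface. World frame = base frame: x ahead of the robot, y to its left, z up, the work surface at z = 0. Lengths are in m, angles in rad, forces in N, time in s.
With the tool pointing down it reaches from about 0.35 to 0.925 m from the base axis. Payload 6.4 kg.
Tool frame: the origin (TCP) lies at the very end of the fingers, on their centre line; the grasp point (between the pads) lies robot.pinch_z behind it (robot.pinch_z is the distance from the TCP to the grasp point, in m); z points along the fingers, y is the line along which they close (so a half turn about z gives the same grasp; the last joint's range is limited). The gripper opens to 94 mm and grips with 3 to 60 N. Pads are 16 mm wide; open, the fingers measure 119 mm over their backs; the gripper's body (75 mm by 177 mm) begins 78 mm behind the grasp point.
Start: joints at [-1.285, 0.245, 1.558, -0, 1.339, -0.174], TCP at [0.288, -0.583, 0.205] pointing down, gripper open.
Joint ranges: [-3.13, 3.13], [-1.02, 2.26], [0.13, 2.54], [-0.95, 4.09], [0.21, 2.88], [-2.74, 2.74]. Speed limits (rad/s): [2.57, 2.57, 3.14, 3.14, 3.14, 3.14].

## Interface

Orientations are given as a unit quaternion [x, y, z, w].
In Python, from station import robot gives the robot as it stands. The module is installed in compiled form; this text tells all that it offers.
- The arm moves only by the tool step_arm, never from a script. Its arguments are lists of equal length, an entry for each row: "dp": the shift along the tool's x, y, z in cm, a list of three; "roll": the turn about the tool's z in rad; "grip": the closure in counts, from 0 (fully open) to 255 (shut). In form: {"dp": [[tx, ty, tz], ...], "roll": [roll, ...], "grip": [grip, ...]}. A call has 1 to 12 rows; each row is the pose to reach, as a shift and turn from the pose commanded when the call began, along the tool's axes at that moment; what a row does not reach only later rows make up. A row lasts 1/12 s, in which the tool goes at most 41.7 mm and 7.16 degrees, less where a joint would pass 70% of its speed; a pose out of reach is approached as far as the arm can. A call with a gripper value outside its range is refused whole. The fingers move at their own pace and stop on an object; "grip_force" is the grip in N (left out, the last holds). Time passes only in rows, so rows that repeat a pose let the fingers close. It gives the time, the measured TCP pose, the force, the opening and the grip force at its end, in the units of the state.
- robot.observe(): the state, without advancing time (a new reading comes with each control period).
- robot.camera(name): name is "scene" or "side" or "wrist"; returns the picture (384x512x3 uint8, red, green, blue); there is no depth.
- robot.camera_model(name): a dict with "fx", "fy", "cx", "cy" (pixels), "k1" (the pictures are not rectified: a ray, as slopes to the right and down, at radius r is drawn at 1 + k1 r^2 times it, then the intrinsics apply), "extrinsics" (4x4, takes a point from world to camera coordinates); the wrist camera has in their place "hand_eye" (4x4, takes a point from camera to tool coordinates, whose origin is the TCP and whose axes are the flange's). Camera axes: x right, y down, z forward; pixel columns grow to the right and rows downward; lengths in m; the calibration is good to about 2 mm. A picture is of the moment at which its call begins: read the wrist's pose just before it. camera_model takes no time and is no camera call.
- robot.sign_off(): hands the job in; it is judged then, once.
The state is a dict: "time": time; "qpos": joint angles; "joint_velocities": joint speeds; "tau": joint torques, N m; "tool_pos": TCP position; "tcp_rot": TCP orientation; "ft_force": force on the tool from outside, world axes, zero at the start; "torque": the same for the moment, N m; "opening": opening from 0.0 (shut) to 1.0 (fully open); "grip_force": force on a finger pad.
Only numpy, scipy, OpenCV 4.12 (cv2) and the standard library are available. Lean on these libraries where they do the work, as an engineer would, in place of code of your own. Each camera call takes 0.05 s, during which the arm holds its last target. There are 200 camera calls.

## Task

First clear the three reagent containers off the white stand, standing them upright together in the steel side tray; only then take the brass weight from the stand and set it upright in the middle of the balance pan. With the weight on the pan, put the three containers back on the stand, upright, each on the same ringed place it came from at the start. Do not tip anything over, and leave the two plugged culture vials where they stand.

Things in the scene. Friction and masses are not known exactly. Their poses are not given: they have to be found in the camera images.
- stand: Fixed white stand, floor plate 4 mm thick. Origin at table level under the weight's ring; x to its back rim (away from robot), y left. Floor x -105 to 60, y -115 to 115 mm; back rim 35 mm, side rims 25 mm high, 5 thick, front open. Thin printed rings: 72 mm wide at (-64,0), (0,-64), (0,64) for the containers (which stands where varies), 49 mm at (0,0) for the weight.
- tray: Fixed bare steel side tray, 200 x 200 mm outside, 18 mm high, walls 4 mm, floor 4 mm thick, empty at the start. Origin under its centre at table level, z up, x and y along its sides. There is room for three containers, for example at (-50,-55), (-50,55) and (50,0) mm.
- balance: Fixed grey electronic balance with a round steel pan 120 mm in diameter; display on the robot's side. Origin at table level straight under the pan's centre; the pan's flat top is 52 mm above the origin. Case 40 mm high, x -140 to +80 mm, y -85 to +85 mm.
- round_bottle: Loose round amber glass bottle, 122 mm tall, 0.15 to 0.31 kg. Body 56 mm in diameter up to 72 mm, sloping shoulder, narrow neck, then a black cap 34 mm in diameter from 92 to 122 mm, a good grip. Origin at the centre of its underside, z up its axis.
- square_bottle: Loose white square plastic bottle, 112 mm tall, 0.12 to 0.26 kg. Body 50 x 50 mm (sides along its x and y) up to 72 mm, round neck, then a round grey cap 35 mm in diameter from 82 to 112 mm, a good grip. Origin at the centre of its underside, z up its axis.
- jar: Loose round squat jar, 92 mm tall, 0.11 to 0.23 kg. White body 53 mm in diameter up to 60 mm, then a black screw lid 57 mm in diameter from 60 to 92 mm, which is where to grip. Origin at the centre of its underside, z up its axis.
- weight: Loose brass check weight, 0.4 kg, 54 mm tall. Body a plain cylinder 38 mm in diameter up to 36 mm, then a narrow neck and a knob 22 mm in diameter from 47 to 54 mm. Origin at the centre of its underside, z up its axis. At the start it stands on the stand's middle ring, hemmed in by the three taller containers.
- vial_left: Loose glass culture vial with an orange band and white plug, 25 mm in diameter, 98 mm tall, 50 g, standing near the robot, left of the middle. To be left alone. Origin at the centre of its underside.
- vial_right: The same kind of culture vial, right of the middle. To be left alone. Origin at the centre of its underside.

How it is judged:
By the outcome, as a careful person would: the job done as asked, in the order asked, and still so for the second after the job is handed in, with the robot touching nothing.
It also fails if it takes over 150 s, if anything falls off the work surface, if the arm or the gripper's body presses on something with over 40 N, if the wrist force passes 120 N, or if a joint passes its speed limit or range.

## Working session

There is one attempt and no reset: what is moved stays moved. The work goes in short steps, Python scripts to look and compute and a tool call to move; the robot and the scene stay as the last step left them, time stands still between calls to the robot, and variables do not carry over. Pictures are saved under pics/ and viewed, at most 14 in all, crops included, and the job is handed in when it is done.

Besides the shell and the picture viewer there is one more tool, called as a command line: name --pt "numbers of a row" for each row, then --argument value for the rest. step_arm: Moves the arm, as the interface text tells. Its arguments: {"type":"object","properties":{"dp":{"type":"array","items":{"type":"array","items":{"type":"number"}}},"roll":{"type":"array","items":{"type":"number"}},"grip":{"type":"array","items":{"type":"number"}},"grip_force":{"type":"number"}},"required":["dp","roll","grip"]}

```bash
mkdir -p pics; cat > h.py <<'E'
import numpy as np, cv2
from station import robot
from scipy.spatial.transform import Rotation as R
def snap(n,f):
    s=robot.observe(); im=robot.camera(n); cv2.imwrite('pics/'+f,im[:,:,::-1]); return s,im
def T(s):
    M=np.eye(4); M[:3,:3]=R.from_quat(s['tcp_rot']).as_matrix(); M[:3,3]=s['tool_pos']; return M
def cam(n,s=None):
    m=robot.camera_model(n)
    E=np.array(m['extrinsics']) if 'extrinsics' in m else np.linalg.inv(T(s)@np.array(m['hand_eye']))
    K=np.array([[m['fx'],0,m['cx']],[0,m['fy'],m['cy']],[0,0,1.]]); return K,np.array([m['k1'],0,0,0.]),E
def back(n,px,z,s=None):
    K,d,E=cam(n,s); C=np.linalg.inv(E)
    u=cv2.undistortPoints(np.array(px,float).reshape(-1,1,2),K,d).reshape(-1,2)
    D=np.c_[u,np.ones(len(u))]@C[:3,:3].T; o=C[:3,3]
    z=np.broadcast_to(z,len(u)); return o+D*((z-o[2])/D[:,2])[:,None]
def proj(n,P,s=None):
    K,d,E=cam(n,s); r=cv2.Rodrigues(E[:3,:3])[0]
    return cv2.projectPoints(np.array(P,float).reshape(-1,1,3),r,E[:3,3],K,d)[0].reshape(-1,2)
E
python3 - <<'E'
from h import *
ims=[snap(n,n+'0.png')[1] for n in('scene','side','wrist')]
for n in('scene','side'):
    K,d,E=cam(n); print(n,np.linalg.inv(E).round(3).tolist())
s=robot.observe(); print(s, robot.pinch_z); print(np.array(robot.camera_model('wrist')['hand_eye']).round(3))
for i,n in enumerate(('scene','side')): cv2.imwrite(f'pics/{n}0b.png',cv2.resize(ims[i][:,:,::-1],(800,600),interpolation=cv2.INTER_CUBIC))
E
```

```text
scene [[0.511, 0.465, -0.723, 1.304], [0.86, -0.253, 0.444, -0.528], [0.023, -0.848, -0.529, 0.653], [0.0, 0.0, 0.0, 1.0]]
side [[0.79, -0.293, 0.538, 0.019], [-0.612, -0.41, 0.676, -0.567], [0.023, -0.864, -0.504, 0.472], [0.0, 0.0, 0.0, 1.0]]
{'time': 0.15, 'qpos': array([-1.28508611e+00,  2.45624102e-01,  1.55872282e+00, -2.08153139e-06,
        1.33869871e+00, -1.74148892e-01]), 'joint_velocities': array([-2.97673174e-05, -9.04137933e-04, -3.61285941e-03, -1.11210095e-03,
        2.00878412e-03, -1.77723217e-03]), 'tau': array([ 4.44616308e-04, -4.16262746e+01, -3.14983320e+01,  6.85288408e-02,
        3.15661915e-02, -8.99460611e-05]), 'tool_pos': array([ 0.28832978, -0.58204147,  0.2046234 ]), 'tcp_rot': array([ 9.73682141e-01,  2.27909106e-01, -4.15140593e-05, -7.25301237e-04]), 'ft_force': array([-0.23269107,  0.26780663, -0.17711919]), 'torque': array([-0.01059261,  0.0129609 ,  0.0415025 ]), 'grip_force': 0.0, 'opening': 0.9998454368260749} 0.0188
[[ 0.    -0.965 -0.262  0.075]
 [ 1.     0.    -0.001 -0.001]
 [ 0.001 -0.262  0.965 -0.178]
 [ 0.     0.     0.     1.   ]]
```

View pics/scene0b.png

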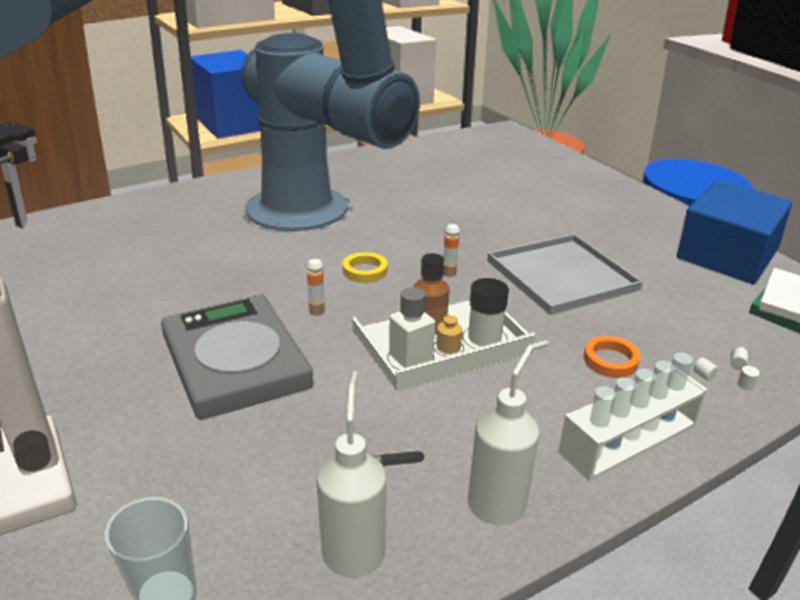

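View pics/side0b.png

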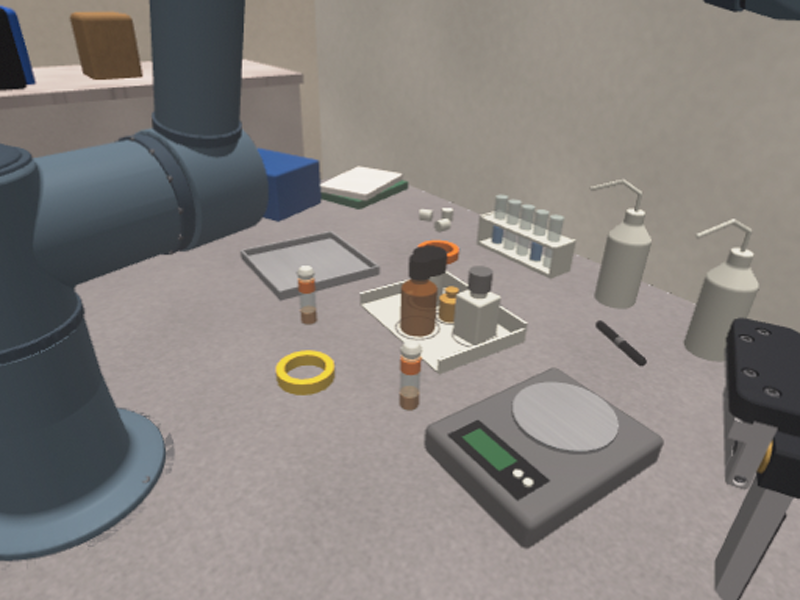

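Scene (800-px scale): square cap top (412,296), round cap (433,262), jar lid (490,287), weight knob (450,321), pan centre (237,346), and the tray corners. The side view shows the same objects, with the vials in front of the stand.

```bash
python3 - <<'E'
from h import *
f=1.5625
a=dict(sq=(412,294,.116),rd=(433,261,.126),jar=(490,287,.096),kn=(450,320,.058),pan=(237,346,.052),t1=(575,238,.018),t2=(638,280,.018),t3=(557,306,.018),t4=(489,262,.018),vl=(452,229,.098),vr=(316,264,.098),vlb=(450,273,0),vrb=(316,312,0))
b=dict(sq=(481,272,.116),kn=(452,290,.058),pan=(567,415,.052),t4=(287,294,.018),t3=(378,268,.018),t2=(331,235,.018),t1=(241,258,.018),vl=(306,269,.098),vr=(411,347,.098),stR=(438,366,0),stBR=(525,325,.025))
for n,D in(('scene',a),('side',b)):
    for k,(u,v,z) in D.items(): print(n,k,(back(n,[(u/f,v/f)],z)[0]*1000).round())
E
```

```text
scene sq [570. -65. 116.]
scene rd [519.   2. 126.]
scene jar [581.  64.  96.]
scene kn [579.  -4.  58.]
scene pan [ 483. -298.   52.]
scene t1 [411. 403.  18.]
scene t2 [587. 395.  18.]
scene t3 [581. 209.  18.]
scene t4 [409. 198.  18.]
scene vl [399. 119.  98.]
scene vr [ 399. -134.   98.]
scene vlb [383. 132.   0.]
scene vrb [ 384. -132.    0.]
side sq [565. -65. 116.]
side kn [569.  -3.  58.]
side pan [ 479. -299.   52.]
side t4 [383. 204.  18.]
side t3 [568. 197.  18.]
side t2 [580. 383.  18.]
side t1 [379. 383.  18.]
side vl [380. 123.  98.]
side vr [ 377. -137.   98.]
side stR [471. -86.   0.]
side stBR [ 628. -109.   25.]
```

step_arm --pt "51.5 -39.4 -9.5" --pt "51.5 -39.4 -9.5" --pt "51.5 -39.4 -9.5" --pt "51.5 -39.4 -9.5" --pt "51.5 -39.4 -9.5" --pt "51.5 -39.4 -9.5" --pt "51.5 -39.4 -9.5" --pt "51.5 -39.4 -9.5" --pt "51.5 -39.4 -9.5" --pt "51.5 -39.4 -9.5" --pt "51.5 -39.4 -9.5" --pt "51.5 -39.4 -9.5" --roll '[0.459, 0.459, 0.459, 0.459, 0.459, 0.459, 0.459, 0.459, 0.459, 0.459, 0.459, 0.459]' --grip '[0, 0, 0, 0, 0, 0, 0, 0, 0, 0, 0, 0]' --grip_force 20

```text
time: 1.15
tool_pos: [0.5075, -0.1367, 0.2782]
tcp_rot: [1.0, 0.0, 0.0, 0.0]
ft_force: [0.6, 0.8, 0.2]
opening: 1.0
grip_force: 0.0
```

step_arm --pt "6 -12.5 -2" --pt "6 -12.5 -2" --pt "6 -12.5 -2" --pt "6 -12.5 -2" --pt "6 -12.5 -2" --pt "6 -12.5 -2" --pt "6 -12.5 -2" --roll '[0, 0, 0, 0, 0, 0, 0]' --grip '[0, 0, 0, 0, 0, 0, 0]'

```text
time: 1.73
tool_pos: [0.5666, -0.0144, 0.2974]
tcp_rot: [1.0, 0.0, -0.001, 0.0]
ft_force: [-0.6, 0.5, 0.1]
opening: 0.997
grip_force: 0.0
```

```bash
python3 - <<'E'
from h import *
s,im=snap('wrist','w1r.png'); print(s['tool_pos'],s['tcp_rot'])
cv2.imwrite('pics/w1.png',cv2.resize(im[:,:,::-1],(800,600),interpolation=cv2.INTER_CUBIC))
for yaw in(-.1,):
  c,t=np.cos(yaw),np.sin(yaw)
  print((proj('wrist',[[.575+c*x-t*y,-.002+t*x+c*y,.004] for x,y in((0,0),(-64,0),(0,-64),(0,64)) for x,y in [(x/1e3,y/1e3)]],s)*1.5625).round())
E
```

```text
[ 0.56658785 -0.01440702  0.29736554] [ 9.99999851e-01  5.26990693e-05 -5.37396264e-04  7.64392382e-05]
[[392. 249.]
 [387. 306.]
 [451. 255.]
 [332. 243.]]
```

View pics/w1.png

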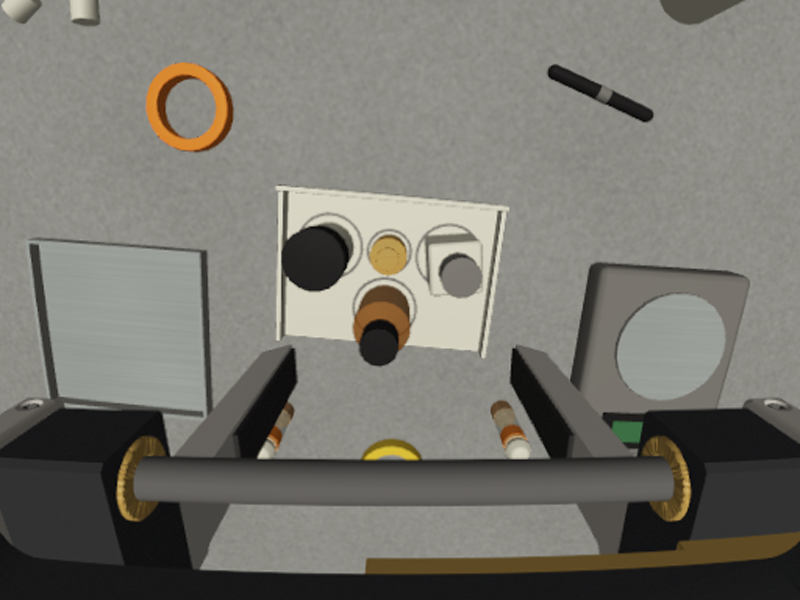

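Wide wrist view: round cap (379,343), jar lid (315,258), square cap (461,276), knob (388,259), pan (671,346), and the tray and stand corners.

```bash
python3 - <<'E'
from h import *
s=robot.observe();f=1.5625
a=dict(sq=(461,276,.116),rd=(379,343,.126),jar=(315,258,.096),kn=(388,256,.058),pan=(671,346,.052),t1=(33,240,.018),t2=(207,251,.018),t3=(208,416,.018),t4=(52,400,.018),rw=(390,251,.004),rr=(385,307,.004),rj=(331,244,.004),rs=(449,255,.004),bl=(280,187,.035),br=(508,208,.035),fl=(280,340,.004),fr=(484,357,.004))
for k,(u,v,z) in a.items(): print(k,(back('wrist',[(u/f,v/f)],z,s)[0]*1000).round())
E
```

```text
sq [568. -62. 116.]
rd [513.   6. 126.]
jar [580.  62.  96.]
kn [576.   0.  58.]
pan [ 481. -295.   52.]
t1 [590. 390.  18.]
t2 [575. 192.  18.]
t3 [381. 215.  18.]
t4 [397. 410.  18.]
rw [572.  -0.   4.]
rr [510.   6.   4.]
rj [580.  63.   4.]
rs [568. -63.   4.]
bl [640. 105.  35.]
br [ 620. -117.   35.]
fl [471. 126.   4.]
fr [ 451. -107.    4.]
```

step_arm --pt "-3 -1.5 4" --pt "-5.5 -2 8" --pt "-5.5 -2 12" --pt "-5.5 -2 16" --pt "-5.5 -2 18.5" --pt "-5.5 -2 20.3" --pt "-5.5 -2 20.3" --pt "-5.5 -2 20.3" --pt "-5.5 -2 20.3" --roll '[0, 0, 0, 0, 0, 0, 0, 0, 0]' --grip '[40, 60, 60, 60, 60, 60, 60, 60, 60]' --grip_force 20

```text
time: 2.53
tool_pos: [0.5133, 0.0053, 0.0968]
tcp_rot: [1.0, -0.0, 0.001, 0.0]
ft_force: [1.0, -0.0, -0.6]
opening: 0.765
grip_force: 0.0
```

```bash
python3 - <<'E'
from h import *
s,im=snap('wrist','w2.png'); print(s['tool_pos'],s['opening'],s['ft_force'])
E
```

```text
[0.51331316 0.00525772 0.09675166] 0.7650573380567308 [ 0.97164576 -0.02505792 -0.61651357]
```

View pics/w2.png

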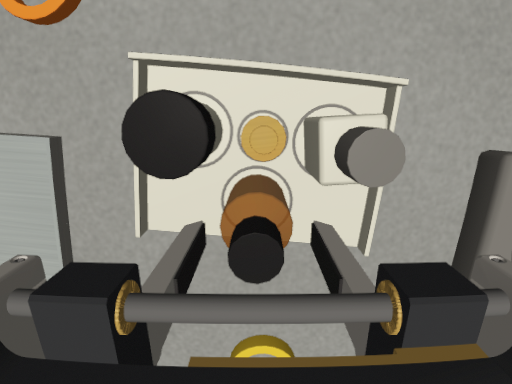

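Round cap at (256,257), centred between the fingers. Jar lid is at (168,134), square cap (370,156) and knob (264,138).

```bash
python3 - <<'E'
from h import *
s=robot.observe()
for k,(u,v,z) in dict(rd=(256,257,.126),jar=(168,134,.096),sq=(370,156,.116),kn=(264,138,.058),rr=(257,199,.004),rw=(263,136,.004),rj=(193,131,.004),rs=(332,142,.004)).items(): print(k,(back('wrist',[(u,v)],z,s)[0]*1000).round(1))
E
```

```text
rd [510.4   7.1 126. ]
jar [579.5  62.4  96. ]
sq [568.3 -58.  116. ]
kn [574.4   1.3  58. ]
rr [511.1   6.8   4. ]
rw [572.9   1.1   4. ]
rj [577.7  67.2   4. ]
rs [567.5 -64.7   4. ]
```

step_arm --pt "0 0 0" --pt "0 0 0" --pt "0 0 0" --pt "0 0 0" --pt "0 0 0" --pt "0 0 0" --pt "0 0 0" --pt "0 0 0" --roll '[0, 0, 0, 0, 0, 0, 0, 0]' --grip '[255, 255, 255, 255, 255, 255, 255, 255]' --grip_force 20

```text
time: 3.25
tool_pos: [0.5121, 0.0063, 0.095]
tcp_rot: [1.0, 0.0, 0.0, -0.0]
ft_force: [-0.3, -0.2, 1.3]
opening: 0.348
grip_force: 20.0
```

step_arm --pt "0 0 -1.5" --pt "0 0 -5" --pt "0 0 -9" --pt "0 0 -12" --pt "0.2 -2 -13" --pt "0.5 -5.5 -13" --pt "0.8 -9.5 -13" --pt "1.2 -13.5 -13" --pt "1.6 -17.5 -13" --pt "2 -21.5 -13" --pt "2.2 -25 -13" --pt "2.4 -28 -13" --roll '[0, 0, 0, 0, 0, 0, 0, 0, 0, 0, 0, 0]' --grip '[255, 255, 255, 255, 255, 255, 255, 255, 255, 255, 255, 255]' --grip_force 30

```text
time: 4.25
tool_pos: [0.5351, 0.2887, 0.2241]
tcp_rot: [1.0, 0.001, -0.001, 0.0]
ft_force: [1.0, 0.3, -1.3]
opening: 0.348
grip_force: 30.0
```

step_arm --pt "0 -0.8 2" --pt "0 -1 5.5" --pt "0 -1 9" --pt "0 -1 11.5" --pt "0 -1 12.5" --pt "0 -1 12.9" --pt "0 -1 12.9" --pt "0 -1 12.9" --pt "0 -1 12.9" --pt "0 -1 12.9" --roll '[0, 0, 0, 0, 0, 0, 0, 0, 0, 0]' --grip '[255, 255, 255, 255, 255, 255, 255, 255, 255, 255]'

```text
time: 5.08
tool_pos: [0.5364, 0.2964, 0.0969]
tcp_rot: [1.0, 0.0, 0.001, -0.0]
ft_force: [0.1, 0.2, -1.1]
opening: 0.347
grip_force: 30.0
```

step_arm --pt "0 0 0.1" --pt "0 0 0.1" --pt "0 0 0.1" --pt "0 0 0.1" --pt "0 0 0.1" --pt "0 0 0.1" --pt "0 0 0.1" --pt "0 0 0.1" --pt "0 0 0.1" --pt "0 0 0.1" --roll '[0, 0, 0, 0, 0, 0, 0, 0, 0, 0]' --grip '[255, 255, 255, 255, 60, 60, 60, 60, 60, 60]'

```text
time: 5.92
tool_pos: [0.5359, 0.2963, 0.0951]
tcp_rot: [1.0, 0.0, 0.0, -0.0]
ft_force: [0.0, -0.1, 0.5]
opening: 0.737
grip_force: 0.0
```

step_arm --pt "0 0 -3.5" --pt "0 0 -7" --pt "0.3 3 -9" --pt "0.6 7 -9" --pt "0.9 11 -9" --pt "1.3 15 -9" --pt "1.7 19 -9" --pt "2 23 -9" --pt "2.4 27 -9" --pt "2.8 31 -9" --pt "3.1 34.5 -9" --pt "3.2 35.8 -9" --roll '[0, 0, 0, 0, 0, 0, 0, 0, 0, 0, 0, 0]' --grip '[60, 60, 60, 60, 60, 60, 60, 60, 60, 60, 60, 60]' --grip_force 20

```text
time: 6.92
tool_pos: [0.5683, -0.0658, 0.1852]
tcp_rot: [1.0, -0.002, 0.0, 0.001]
ft_force: [0.6, -0.1, -0.2]
opening: 0.762
grip_force: 0.0
```

```bash
python3 - <<'E'
from h import *
s,im=snap('wrist','w3.png'); print(s['tool_pos'],s['opening'],s['ft_force'])
E
```

```text
[ 0.56831652 -0.06580867  0.18521165] 0.7622640674545562 [ 0.62919838 -0.06906362 -0.22811699]
```

View pics/w3.png

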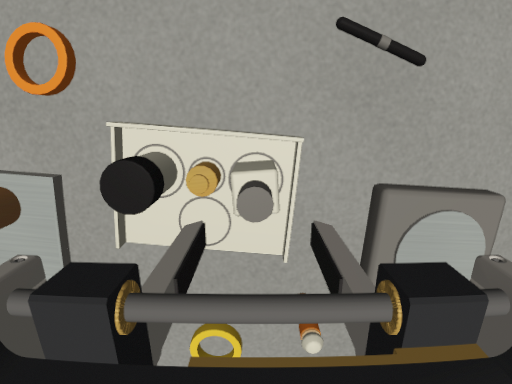

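Square cap (255,200), jar lid (132,185), knob (202,181), round ring (205,221).

```bash
python3 - <<'E'
from h import *
s=robot.observe(); print(s['tool_pos'])
for k,(u,v,z) in dict(sq=(255,201,.116),jar=(132,185,.096),kn=(202,182,.058),rr=(205,221,.004),rw=(206,176,.004),rj=(156,171,.004),rs=(256,178,.004),pan=(441,256,.052)).items(): print(k,(back('wrist',[(u,v)],z,s)[0]*1000).round(1))
E
```

```text
[ 0.56839934 -0.06593732  0.18511046]
sq [570.4 -62.7 116. ]
jar [581.3  58.3  96. ]
kn [575.5  -3.6  58. ]
rr [509.4   6.3   4. ]
rw [571.4   1.7   4. ]
rj [578.4  66.7   4. ]
rs [568.4 -63.    4. ]
pan [ 478.3 -295.4   52. ]
```

step_arm --pt "0 0.3 3" --pt "0 0.3 6" --pt "0 0.3 9" --pt "0 0.3 10" --pt "0 0.3 10.2" --pt "0 0.3 10.2" --pt "0 0.3 10.2" --pt "0 0.3 10.2" --roll '[0, 0, 0, 0, 0, 0, 0, 0]' --grip '[60, 60, 60, 60, 60, 60, 60, 60]'

```text
time: 7.63
tool_pos: [0.5697, -0.0648, 0.0852]
tcp_rot: [1.0, 0.001, 0.002, 0.001]
ft_force: [1.2, 0.4, -0.3]
opening: 0.764
grip_force: 0.0
```

Close on the square cap.

step_arm --pt "0 0 0" --pt "0 0 0" --pt "0 0 0" --pt "0 0 0" --pt "0 0 0" --pt "0 0 0" --pt "0 0 0" --pt "0 0 0" --roll '[0, 0, 0, 0, 0, 0, 0, 0]' --grip '[255, 255, 255, 255, 255, 255, 255, 255]' --grip_force 20

```text
time: 8.3
tool_pos: [0.5681, -0.0646, 0.0829]
tcp_rot: [1.0, 0.0, -0.0, -0.0]
ft_force: [-0.3, 0.5, 0.2]
opening: 0.371
grip_force: 20.0
```

step_arm --pt "0 0 -1.5" --pt "0 0 -5" --pt "0 0 -9" --pt "0 0 -12" --pt "-0.8 -2 -13" --pt "-2.2 -5.2 -13" --pt "-3.8 -8.8 -13" --pt "-5.4 -12.5 -13" --pt "-7 -16.2 -13" --pt "-8.6 -20 -13" --pt "-10.2 -23.7 -13" --pt "-11.8 -27.4 -13" --roll '[0, 0, 0, 0, 0, 0, 0, 0, 0, 0, 0, 0]' --grip '[255, 255, 255, 255, 255, 255, 255, 255, 255, 255, 255, 255]' --grip_force 30

```text
time: 9.3
tool_pos: [0.4484, 0.2106, 0.2124]
tcp_rot: [1.0, 0.0, -0.0, 0.0]
ft_force: [0.6, 0.9, -1.5]
opening: 0.368
grip_force: 30.0
```

step_arm --pt "-1 -2.8 0" --pt "-1.8 -4.1 2" --pt "-1.8 -4.1 5.5" --pt "-1.8 -4.1 9" --pt "-1.8 -4.1 11.5" --pt "-1.8 -4.1 12.5" --pt "-1.8 -4.1 12.9" --pt "-1.8 -4.1 12.9" --pt "-1.8 -4.1 12.9" --pt "-1.8 -4.1 12.9" --roll '[0, 0, 0, 0, 0, 0, 0, 0, 0, 0]' --grip '[255, 255, 255, 255, 255, 255, 255, 255, 255, 255]'

```text
time: 10.13
tool_pos: [0.4332, 0.2504, 0.0856]
tcp_rot: [1.0, 0.0, 0.002, -0.0]
ft_force: [-0.6, 0.0, -2.3]
opening: 0.368
grip_force: 30.0
```

step_arm --pt "0 0 0.1" --pt "0 0 0.1" --pt "0 0 0.1" --pt "0 0 0.1" --pt "0 0 0.1" --pt "0 0 0.1" --pt "0 0 0.1" --pt "0 0 0.1" --pt "0 0 0.1" --pt "0 0 0.1" --roll '[0, 0, 0, 0, 0, 0, 0, 0, 0, 0]' --grip '[255, 255, 255, 255, 60, 60, 60, 60, 60, 60]'

```text
time: 10.97
tool_pos: [0.432, 0.2502, 0.083]
tcp_rot: [1.0, 0.0, 0.0, -0.0]
ft_force: [0.2, 0.4, 0.1]
opening: 0.747
grip_force: 0.0
```

step_arm --pt "0 0 -3.5" --pt "0 0 -7" --pt "2 2.5 -9" --pt "4.5 5.7 -9" --pt "7 8.9 -9" --pt "9.5 12 -9" --pt "12 15.2 -9" --pt "14.2 18 -9" --pt "14.8 18.7 -9" --pt "14.8 18.7 -6" --pt "14.8 18.7 -3" --pt "14.8 18.7 -2" --roll '[0, 0, 0, 0, 0, 0, 0, 0, 0, 0, 0, 0]' --grip '[60, 0, 0, 0, 0, 0, 0, 0, 0, 0, 0, 0]' --grip_force 20

```text
time: 11.97
tool_pos: [0.5769, 0.0637, 0.0985]
tcp_rot: [1.0, 0.0, -0.004, -0.0]
ft_force: [-0.5, 0.4, -1.4]
opening: 1.0
grip_force: 0.0
```

```bash
python3 - <<'E'
from h import *
s,im=snap('wrist','w4.png'); print(s['tool_pos'],s['opening'],s['ft_force'])
E
```

```text
[0.57694553 0.06370997 0.0985451 ] 1.0002581121168646 [-0.46857175  0.4131618  -1.39427345]
```

View pics/w4.png

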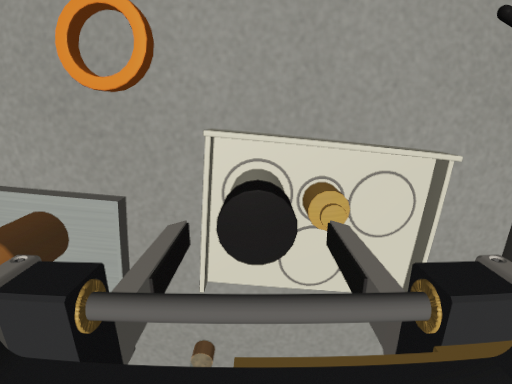

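Jar lid centre (257,223), knob (334,215). I'll narrow the opening a little to stay clear of the knob, then go down.

```bash
python3 - <<'E'
from h import *
s=robot.observe(); print(s['tool_pos'])
for k,(u,v,z) in dict(jar=(257,223,.096),kn=(334,216,.058),rj=(257,193,.004),rw=(320,199,.004),rr=(311,256,.004),rs=(382,204,.004)).items(): print(k,(back('wrist',[(u,v)],z,s)[0]*1000).round(1))
E
```

```text
[0.57630709 0.06393562 0.09791629]
jar [582.6  65.2  96. ]
kn [573.8   2.3  58. ]
rj [578.5  65.6   4. ]
rw [572.3   2.4   4. ]
rr [508.9   8.    4. ]
rs [567.1 -61.8   4. ]
```

step_arm --pt "0 0 0" --pt "0 0 0" --pt "0 0 0" --pt "0 0 2" --pt "0 0 3.5" --pt "0 0 3.8" --pt "0 0 3.8" --pt "0 0 3.8" --pt "0 0 3.8" --roll '[0, 0, 0, 0, 0, 0, 0, 0, 0]' --grip '[40, 40, 40, 40, 40, 40, 40, 40, 40]'

```text
time: 12.77
tool_pos: [0.5812, 0.0633, 0.0666]
tcp_rot: [1.0, 0.0, 0.001, 0.0]
ft_force: [-0.4, -0.3, -0.6]
opening: 0.845
grip_force: 0.0
```

step_arm --pt "0 0 0" --pt "0 0 0" --pt "0 0 0" --pt "0 0 0" --pt "0 0 0" --pt "0 0 0" --pt "0 0 0" --roll '[0, 0, 0, 0, 0, 0, 0]' --grip '[255, 255, 255, 255, 255, 255, 255]' --grip_force 20

```text
time: 13.35
tool_pos: [0.5803, 0.0634, 0.0653]
tcp_rot: [1.0, 0.0, 0.0, -0.0]
ft_force: [0.1, 1.0, 2.7]
opening: 0.601
grip_force: 20.0
```

step_arm --pt "0 0 -1.5" --pt "0 0 -5" --pt "0 0 -9" --pt "-0.5 -1 -13" --pt "-1.5 -3.3 -15" --pt "-3 -6.6 -15" --pt "-4.7 -10 -15" --pt "-6.3 -13.5 -15" --pt "-8 -17 -15" --pt "-9.6 -20.5 -15" --pt "-11.3 -24 -15" --pt "-13 -27.5 -15" --roll '[0, 0, 0, 0, 0, 0, 0, 0, 0, 0, 0, 0]' --grip '[255, 255, 255, 255, 255, 255, 255, 255, 255, 255, 255, 255]' --grip_force 30

```text
time: 14.35
tool_pos: [0.4482, 0.3393, 0.2141]
tcp_rot: [1.0, 0.0, -0.001, 0.0]
ft_force: [0.6, 0.8, -1.6]
opening: 0.604
grip_force: 30.0
```

step_arm --pt "-0.8 -1.8 0" --pt "-1 -2.2 2" --pt "-1 -2.2 5.5" --pt "-1 -2.2 9" --pt "-1 -2.2 12.5" --pt "-1 -2.2 14.5" --pt "-1 -2.2 14.9" --pt "-1 -2.2 14.9" --pt "-1 -2.2 14.9" --pt "-1 -2.2 14.9" --roll '[0, 0, 0, 0, 0, 0, 0, 0, 0, 0]' --grip '[255, 255, 255, 255, 255, 255, 255, 255, 255, 255]'

```text
time: 15.18
tool_pos: [0.4398, 0.3601, 0.0658]
tcp_rot: [1.0, 0.0, 0.0, 0.0]
ft_force: [0.1, 0.5, -2.6]
opening: 0.603
grip_force: 30.0
```

step_arm --pt "0 0 0.1" --pt "0 0 0.1" --pt "0 0 0.1" --pt "0 0 0.1" --pt "0 0 0.1" --pt "0 0 0.1" --pt "0 0 0.1" --pt "0 0 0.1" --pt "0 0 0.1" --pt "0 0 0.1" --roll '[0, 0, 0, 0, 0, 0, 0, 0, 0, 0]' --grip '[255, 255, 255, 255, 40, 40, 40, 40, 40, 40]'

```text
time: 16.02
tool_pos: [0.4399, 0.3602, 0.0651]
tcp_rot: [1.0, 0.0, 0.0, -0.0]
ft_force: [-0.8, -0.6, -1.1]
opening: 0.839
grip_force: 0.0
```

step_arm --pt "0 0 -4" --pt "0 0 -8" --pt "0 0 -12" --pt "1 3 -14" --pt "2.4 6.5 -14" --pt "3.8 10.2 -14" --pt "5.2 14 -14" --pt "6.6 17.8 -14" --pt "8 21.5 -14" --pt "9.4 25.2 -14" --pt "10.8 29 -13" --pt "12.2 32.6 -11" --roll '[0, 0, 0, 0, 0, 0, 0, 0, 0, 0, 0, 0]' --grip '[40, 40, 40, 60, 60, 60, 60, 60, 60, 60, 60, 60]'

```text
time: 17.02
tool_pos: [0.5637, 0.0333, 0.1783]
tcp_rot: [1.0, 0.0, 0.003, 0.0]
ft_force: [-0.2, 0.4, 0.2]
opening: 0.762
grip_force: 0.0
```

step_arm --pt "1.2 3.3 2" --pt "1.2 3.3 5" --pt "1.2 3.3 6" --pt "1.2 3.3 6" --pt "1.2 3.3 6" --roll '[0, 0, 0, 0, 0]' --grip '[60, 60, 60, 60, 60]'

```text
time: 17.43
tool_pos: [0.5731, 0.0036, 0.1159]
tcp_rot: [1.0, 0.001, -0.0, -0.0]
ft_force: [-0.4, 0.1, 0.8]
opening: 0.767
grip_force: 0.0
```

```bash
python3 - <<'E'
from h import *
s,im=snap('wrist','w5.png'); print(s['tool_pos'],s['opening'],s['ft_force'])
_,im2=snap('scene','s5.png'); cv2.imwrite('pics/c5.png',np.hstack([im[:,:,::-1],cv2.resize(im2[130:270,190:430,::-1],(288,384))])[:, :800])
E
```

```text
[0.57314573 0.00364342 0.11588796] 0.766885780062037 [-0.43301846  0.14848612  0.81095384]
```

View pics/c5.png

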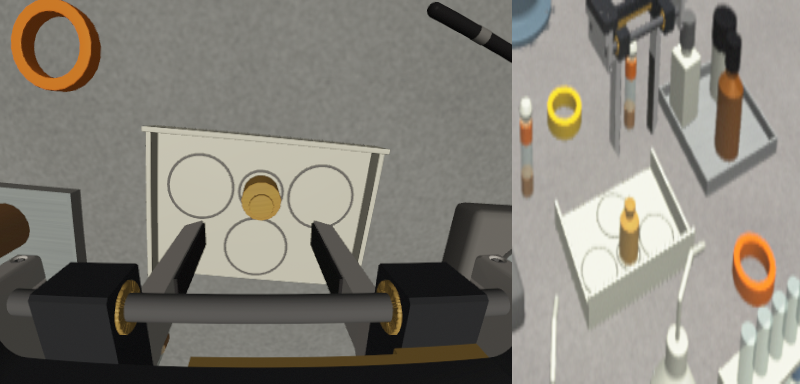

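All three containers stand upright in the tray. The weight's knob is at (261,203).

```bash
python3 - <<'E'
from h import *
s=robot.observe(); print(s['tool_pos'])
for k,(u,v,z) in dict(kn=(261,203,.058),body=(261,200,.04),rj=(200,185.5,.004),rw=(261,188,.004),rr=(255.5,246,.004),rs=(320.5,196,.004)).items(): print(k,(back('wrist',[(u,v)],z,s)[0]*1000).round(1))
E
```

```text
[0.57445386 0.00367025 0.11772317]
kn [577.6   1.6  58. ]
body [575.1   1.4  40. ]
rj [580.6  65.8   4. ]
rw [578.   1.   4.]
rr [510.8   6.8   4. ]
rs [569.4 -62.9   4. ]
```

step_arm --pt "0 0.2 3.5" --pt "0 0.2 7" --pt "0 0.2 9.5" --pt "0 0.2 10.4" --pt "0 0.2 10.4" --pt "0 0.2 10.4" --pt "0 0.2 10.4" --pt "0 0.2 10.4" --pt "0 0.2 10.4" --pt "0 0.2 10.4" --pt "0 0.2 10.4" --pt "0 0.2 10.4" --roll '[0, 0, 0, 0, 0, 0, 0, 0, 0, 0, 0, 0]' --grip '[60, 60, 60, 60, 60, 60, 60, 255, 255, 255, 255, 255]' --grip_force 30

```text
time: 18.53
tool_pos: [0.5736, 0.0008, 0.0121]
tcp_rot: [1.0, 0.0, 0.0, 0.0]
ft_force: [-0.1, 0.5, -0.5]
opening: 0.446
grip_force: 0.0
```

step_arm --pt "0 0 0" --pt "0 0 0" --pt "0 0 0" --pt "0 0 0" --roll '[0, 0, 0, 0]' --grip '[255, 255, 255, 255]'

```text
time: 18.87
tool_pos: [0.5735, 0.0009, 0.0119]
tcp_rot: [1.0, 0.0, 0.0, -0.0]
ft_force: [-0.7, 0.4, 2.2]
opening: 0.395
grip_force: 30.0
```

step_arm --pt "0 0 -1.5" --pt "0 0 -5" --pt "0 0 -9" --pt "-0.6 2 -12" --pt "-1.7 5.5 -13" --pt "-3 9.5 -13" --pt "-4.2 13.5 -13" --pt "-5.5 17.5 -13" --pt "-6.7 21.5 -13" --pt "-8 25.5 -13" --pt "-9 28.8 -13" --pt "-9.3 29.7 -13" --roll '[0, 0, 0, 0, 0, 0, 0, 0, 0, 0, 0, 0]' --grip '[255, 255, 255, 255, 255, 255, 255, 255, 255, 255, 255, 255]' --grip_force 40

```text
time: 19.87
tool_pos: [0.4784, -0.3004, 0.1408]
tcp_rot: [1.0, -0.002, -0.001, 0.0]
ft_force: [0.2, -0.6, -3.9]
opening: 0.397
grip_force: 40.0
```

step_arm --pt "0 0 0" --pt "0 0 0" --pt "0 0 0" --roll '[0, 0, 0]' --grip '[255, 255, 255]'

```text
time: 20.12
tool_pos: [0.4806, -0.2946, 0.1409]
tcp_rot: [1.0, 0.001, -0.001, -0.001]
ft_force: [0.5, 0.2, -3.9]
opening: 0.397
grip_force: 40.0
```

```bash
python3 - <<'E'
from h import *
s,im=snap('wrist','w6.png'); print(s['tool_pos'],s['opening'],s['ft_force'])
E
```

```text
[ 0.48060484 -0.29462175  0.14088428] 0.39718942640419397 [ 0.5365186   0.23999309 -3.86189374]
```

View pics/w6.png

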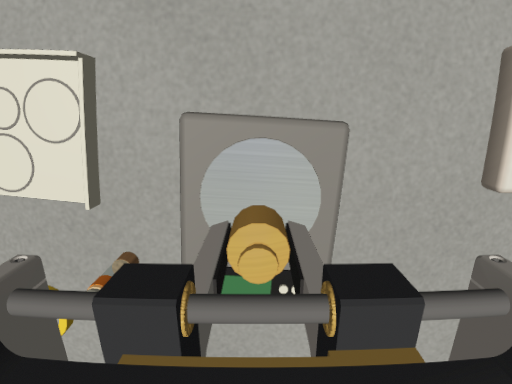

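The weight is held; pan edges are at (200,197), (321,197) and top (260,138).

```bash
python3 - <<'E'
from h import *
s=robot.observe(); print(s['tool_pos'])
P=back('wrist',[(200,197),(321,197),(260,138),(218,155),(303,156)],.052,s)[:,:2]*1000
from scipy.optimize import least_squares
print(P.round(), least_squares(lambda c:np.hypot(*(P-c).T)-60,[480,-296]).x)
E
```

```text
[ 0.48082712 -0.29455118  0.14113653]
[[ 481. -237.]
 [ 481. -356.]
 [ 538. -296.]
 [ 522. -256.]
 [ 521. -336.]] [ 477.50559344 -296.16268561]
```

step_arm --pt "-0.1 0 2" --pt "-0.1 0 5" --pt "-0.1 0 7" --pt "-0.1 0 7.8" --pt "-0.1 0 8.1" --pt "-0.1 0 8.1" --pt "-0.1 0 8.1" --pt "-0.1 0 8.1" --pt "-0.1 0 8.1" --roll '[0, 0, 0, 0, 0, 0, 0, 0, 0]' --grip '[255, 255, 255, 255, 255, 255, 255, 255, 255]'

```text
time: 20.92
tool_pos: [0.4804, -0.2968, 0.0619]
tcp_rot: [1.0, 0.0, 0.001, 0.001]
ft_force: [0.3, -0.8, -3.8]
opening: 0.39
grip_force: 40.0
```

step_arm --pt "0 0 0.1" --pt "0 0 0.1" --pt "0 0 0.1" --pt "0 0 0.1" --pt "0 0 0.1" --roll '[0, 0, 0, 0, 0]' --grip '[255, 255, 255, 255, 255]'

```text
time: 21.33
tool_pos: [0.4797, -0.2963, 0.0599]
tcp_rot: [1.0, 0.0, 0.0, 0.0]
ft_force: [-0.3, 1.1, -4.3]
opening: 0.391
grip_force: 40.0
```

step_arm --pt "0 0 0.1" --pt "0 0 0.1" --pt "0 0 0.1" --pt "0 0 0.1" --pt "0 0 0.1" --roll '[0, 0, 0, 0, 0]' --grip '[255, 255, 255, 255, 255]'

```text
time: 21.75
tool_pos: [0.4798, -0.2964, 0.0598]
tcp_rot: [1.0, 0.0, -0.0, 0.0]
ft_force: [-2.7, 3.1, 5.5]
opening: 0.396
grip_force: 40.0
```

step_arm --pt "0 0 0" --pt "0 0 0" --pt "0 0 0" --pt "0 0 0" --pt "0 0 0" --pt "0 0 -3" --pt "0 0 -7" --pt "0 0 -11" --pt "-0.2 -3 -14" --pt "-0.4 -7 -14" --pt "-0.6 -11 -14" --pt "-0.8 -15 -14" --roll '[0, 0, 0, 0, 0, 0, 0, 0, 0, 0, 0, 0]' --grip '[60, 60, 60, 60, 60, 60, 60, 60, 60, 60, 60, 60]'

```text
time: 22.75
tool_pos: [0.4716, -0.1451, 0.1997]
tcp_rot: [1.0, -0.0, 0.001, 0.0]
ft_force: [0.9, 0.5, 0.2]
opening: 0.766
grip_force: 0.0
```

step_arm --pt "-0.2 -4 0" --pt "-0.4 -8 0" --pt "-0.7 -12 0" --pt "-1 -16 0" --pt "-1.3 -20 0" --pt "-1.6 -24 0" --pt "-2 -28 0" --pt "-2.3 -32 0" --pt "-2.6 -36 0" --pt "-2.8 -40 0" --pt "-3 -44 0" --pt "-3.1 -48 0" --roll '[0, 0, 0, 0, 0, 0, 0, 0, 0, 0, 0, 0]' --grip '[60, 60, 60, 60, 40, 40, 40, 40, 40, 40, 40, 40]'

```text
time: 23.75
tool_pos: [0.4396, 0.3359, 0.1988]
tcp_rot: [1.0, 0.001, 0.0, -0.0]
ft_force: [0.7, 0.8, 0.8]
opening: 0.842
grip_force: 0.0
```

```bash
python3 - <<'E'
from h import *
_,im=snap('side','d7.png'); _,im2=snap('scene','s7.png'); print(robot.observe()['tool_pos'])
cv2.imwrite('pics/c7.png',np.hstack([cv2.resize(im[200:360,260:440,::-1],(400,356)),cv2.resize(im2[160:280,80:240,::-1],(400,356))]))
E
```

```text
[0.43921393 0.3380026  0.19862967]
```

View pics/c7.png

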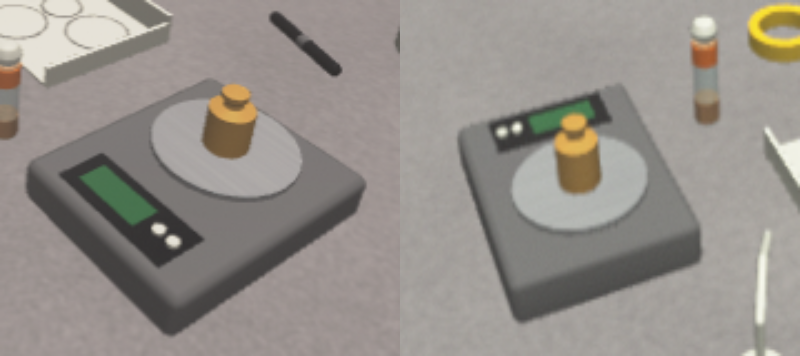

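The weight stands upright at the middle of the pan. Next I pick the jar up again.

step_arm --pt "0.1 -2.2 0" --pt "0.1 -2.2 3" --pt "0.1 -2.2 6.5" --pt "0.1 -2.2 10" --pt "0.1 -2.2 12.5" --pt "0.1 -2.2 13.4" --pt "0.1 -2.2 13.4" --pt "0.1 -2.2 13.4" --pt "0.1 -2.2 13.4" --roll '[0, 0, 0, 0, 0, 0, 0, 0, 0]' --grip '[40, 40, 40, 40, 40, 40, 40, 40, 40]'

```text
time: 24.6
tool_pos: [0.4429, 0.3563, 0.0671]
tcp_rot: [1.0, 0.0, 0.002, -0.001]
ft_force: [0.2, 0.3, -0.6]
opening: 0.842
grip_force: 0.0
```

step_arm --pt "0 0 0" --pt "0 0 0" --pt "0 0 0" --pt "0 0 0" --pt "0 0 0" --pt "0 0 0" --pt "0 0 0" --roll '[0, 0, 0, 0, 0, 0, 0]' --grip '[255, 255, 255, 255, 255, 255, 255]' --grip_force 20

```text
time: 25.18
tool_pos: [0.442, 0.3564, 0.0658]
tcp_rot: [1.0, 0.0, 0.001, -0.001]
ft_force: [0.3, 1.8, 5.5]
opening: 0.609
grip_force: 20.0
```

step_arm --pt "0 0 -1.5" --pt "0 0 -5" --pt "0 0 -9" --pt "0.3 0.6 -13" --pt "1.2 2.5 -15" --pt "2.8 5.8 -15" --pt "4.5 9.4 -15" --pt "6.2 13 -15" --pt "7.9 16.5 -15" --pt "9.6 20 -15" --pt "11.3 23.6 -15" --pt "12.9 27 -15" --roll '[0, 0, 0, 0, 0, 0, 0, 0, 0, 0, 0, 0]' --grip '[255, 255, 255, 255, 255, 255, 255, 255, 255, 255, 255, 255]' --grip_force 30

```text
time: 26.18
tool_pos: [0.5698, 0.0836, 0.2133]
tcp_rot: [1.0, 0.0, -0.002, 0.0]
ft_force: [0.3, 0.4, -2.5]
opening: 0.606
grip_force: 30.0
```

step_arm --pt "0.8 1.7 0" --pt "1 2.2 2" --pt "1 2.2 5.5" --pt "1 2.2 9" --pt "1 2.2 12" --pt "1 2.2 14" --pt "1 2.2 14" --pt "1 2.2 14" --pt "1 2.2 14" --pt "1 2.2 14" --roll '[0, 0, 0, 0, 0, 0, 0, 0, 0, 0]' --grip '[255, 255, 255, 255, 255, 255, 255, 255, 255, 255]'

```text
time: 27.02
tool_pos: [0.5818, 0.0637, 0.0769]
tcp_rot: [1.0, 0.0, 0.002, 0.0]
ft_force: [0.0, -0.0, -1.7]
opening: 0.604
grip_force: 30.0
```

```bash
python3 - <<'E'
from h import *
s,im=snap('wrist','w8.png'); print(s['tool_pos'],s['opening'],s['ft_force'])
_,im2=snap('scene','s8.png'); cv2.imwrite('pics/c8.png',np.hstack([im[:,:,::-1],cv2.resize(im2[130:270,190:400,::-1],(288,384))])[:, :800])
E
```

```text
[0.58184667 0.06372589 0.07688919] 0.60396068024124 [ 0.03772022 -0.03220844 -1.70329324]
```

View pics/c8.png

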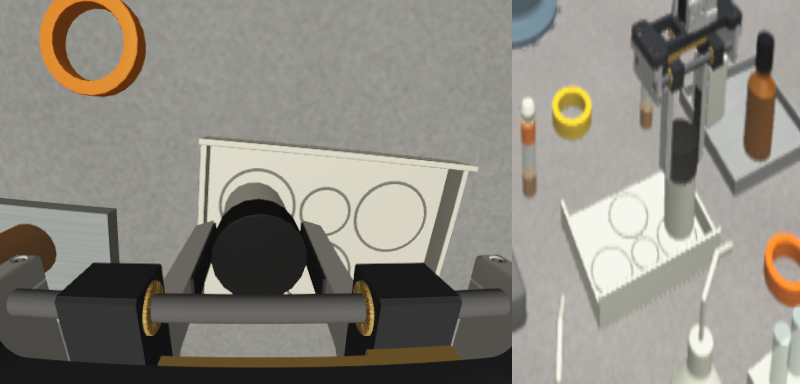

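The jar is held upright over its ring (ring edges at columns 220 to 295, lid centre 259). Lower and release.

step_arm --pt "0 0 0.5" --pt "0 0 1" --pt "0 0 1" --pt "0 0 1.1" --pt "0 0 1.1" --pt "0 0 1.1" --pt "0 0 1.1" --roll '[0, 0, 0, 0, 0, 0, 0]' --grip '[255, 255, 255, 255, 255, 255, 255]'

```text
time: 27.7
tool_pos: [0.5815, 0.0643, 0.0651]
tcp_rot: [1.0, 0.0, 0.001, -0.0]
ft_force: [-0.3, 3.2, 4.6]
opening: 0.604
grip_force: 30.0
```

step_arm --pt "0 0 0" --pt "0 0 0" --pt "0 0 0" --pt "0 0 0" --pt "0 0 -3" --pt "0 0 -7" --pt "0 0 -11" --pt "-1.5 -2 -12" --pt "-4 -5 -12" --pt "-6.5 -8.1 -12" --pt "-9 -11.2 -12" --pt "-11.5 -14.3 -12" --roll '[0, 0, 0, 0, 0, 0, 0, 0, 0, 0, 0, 0]' --grip '[40, 40, 40, 40, 40, 40, 40, 60, 60, 60, 60, 60]'

```text
time: 28.7
tool_pos: [0.4639, 0.2076, 0.1837]
tcp_rot: [1.0, -0.0, 0.0, 0.0]
ft_force: [0.5, 0.5, -0.6]
opening: 0.768
grip_force: 0.0
```

step_arm --pt "-2.5 -3.2 0" --pt "-3.5 -4.3 0" --pt "-3.5 -4.3 0" --pt "-3.5 -4.3 0" --pt "-3.5 -4.3 0" --roll '[0, 0, 0, 0, 0]' --grip '[60, 60, 60, 60, 60]'

```text
time: 29.12
tool_pos: [0.4309, 0.2491, 0.1838]
tcp_rot: [1.0, 0.0, 0.0, 0.0]
ft_force: [0.7, 0.3, 1.1]
opening: 0.767
grip_force: 0.0
```

step_arm --pt "0.1 0 3" --pt "0.1 0 6.5" --pt "0.1 0 9" --pt "0.1 0 10.1" --pt "0.1 0 10.1" --pt "0.1 0 10.1" --pt "0.1 0 10.1" --pt "0.1 0 10.1" --roll '[0, 0, 0, 0, 0, 0, 0, 0]' --grip '[60, 60, 60, 60, 60, 60, 60, 60]'

```text
time: 29.78
tool_pos: [0.433, 0.25, 0.0848]
tcp_rot: [1.0, 0.0, 0.002, -0.001]
ft_force: [-0.5, 0.0, -0.3]
opening: 0.764
grip_force: 0.0
```

step_arm --pt "0 0 0" --pt "0 0 0" --pt "0 0 0" --pt "0 0 0" --pt "0 0 0" --pt "0 0 0" --pt "0 0 0" --pt "0 0 0" --roll '[0, 0, 0, 0, 0, 0, 0, 0]' --grip '[255, 255, 255, 255, 255, 255, 255, 255]' --grip_force 20

```text
time: 30.45
tool_pos: [0.4312, 0.2498, 0.0828]
tcp_rot: [1.0, 0.0, -0.0, -0.0]
ft_force: [0.4, 0.9, 0.2]
opening: 0.369
grip_force: 20.0
```

step_arm --pt "0 0 -1.5" --pt "0 0 -5" --pt "0 0 -9" --pt "0 0 -12" --pt "0.8 2 -13" --pt "2.2 5.2 -13" --pt "3.8 8.8 -13" --pt "5.4 12.5 -13" --pt "7 16.2 -13" --pt "8.6 20 -13" --pt "10.2 23.7 -13" --pt "11.8 27.4 -13" --roll '[0, 0, 0, 0, 0, 0, 0, 0, 0, 0, 0, 0]' --grip '[255, 255, 255, 255, 255, 255, 255, 255, 255, 255, 255, 255]' --grip_force 30

```text
time: 31.45
tool_pos: [0.5494, -0.0261, 0.2121]
tcp_rot: [1.0, 0.0, -0.001, -0.0]
ft_force: [0.4, 0.6, -3.3]
opening: 0.368
grip_force: 30.0
```

step_arm --pt "1 2.8 0" --pt "1.8 4 2" --pt "1.8 4 5.5" --pt "1.8 4 9" --pt "1.8 4 11.5" --pt "1.8 4 12.5" --pt "1.8 4 12.8" --pt "1.8 4 12.8" --pt "1.8 4 12.8" --pt "1.8 4 12.8" --roll '[0, 0, 0, 0, 0, 0, 0, 0, 0, 0]' --grip '[255, 255, 255, 255, 255, 255, 255, 255, 255, 255]'

```text
time: 32.28
tool_pos: [0.5685, -0.0644, 0.0863]
tcp_rot: [1.0, 0.0, 0.001, 0.0]
ft_force: [-0.3, 0.2, -2.2]
opening: 0.367
grip_force: 30.0
```

step_arm --pt "0 0 0.1" --pt "0 0 0.2" --pt "0 0 0.2" --pt "0 0 0.2" --pt "0 0 0.2" --roll '[0, 0, 0, 0, 0]' --grip '[255, 255, 255, 255, 255]'

```text
time: 32.7
tool_pos: [0.5675, -0.0642, 0.0829]
tcp_rot: [1.0, 0.0, 0.0, 0.0]
ft_force: [0.2, -0.8, -2.2]
opening: 0.366
grip_force: 30.0
```

step_arm --pt "0 0 0.1" --pt "0 0 0.1" --pt "0 0 0.1" --pt "0 0 0.1" --pt "0 0 0.1" --pt "0 0 0.1" --pt "0 0 0.1" --pt "0 0 0.1" --pt "0 0 -3" --pt "0 0 -7" --pt "0 0 -10" --pt "-0.3 -3 -11" --roll '[0, 0, 0, 0, 0, 0, 0, 0, 0, 0, 0, 0]' --grip '[255, 255, 255, 60, 60, 60, 60, 60, 60, 60, 60, 60]'

```text
time: 33.7
tool_pos: [0.5679, -0.0378, 0.199]
tcp_rot: [1.0, -0.002, 0.005, 0.002]
ft_force: [1.0, -0.7, -0.3]
opening: 0.764
grip_force: 0.0
```

step_arm --pt "-0.3 -4 0" --pt "-0.7 -8 0" --pt "-1 -12 0" --pt "-1.4 -16 0" --pt "-1.8 -20 0" --pt "-2.2 -24 0" --pt "-2.5 -28 0" --pt "-2.8 -31.5 0" --pt "-2.9 -33.1 0" --pt "-2.9 -33.1 0" --pt "-2.9 -33.1 0" --pt "-2.9 -33.1 0" --roll '[0, 0, 0, 0, 0, 0, 0, 0, 0, 0, 0, 0]' --grip '[60, 60, 60, 60, 60, 60, 60, 60, 60, 60, 60, 60]'

```text
time: 34.7
tool_pos: [0.5353, 0.296, 0.1926]
tcp_rot: [1.0, 0.0, -0.0, 0.0]
ft_force: [0.3, 0.9, -0.2]
opening: 0.764
grip_force: 0.0
```

step_arm --pt "0.1 0 3" --pt "0.1 0 6.5" --pt "0.1 0 9" --pt "0.1 0 9.7" --pt "0.1 0 9.7" --pt "0.1 0 9.7" --pt "0.1 0 9.7" --pt "0.1 0 9.7" --roll '[0, 0, 0, 0, 0, 0, 0, 0]' --grip '[60, 60, 60, 60, 60, 60, 60, 60]'

```text
time: 35.37
tool_pos: [0.5378, 0.2971, 0.0983]
tcp_rot: [1.0, 0.0, 0.002, -0.001]
ft_force: [-0.5, 0.3, -0.4]
opening: 0.765
grip_force: 0.0
```

step_arm --pt "0 0 0" --pt "0 0 0" --pt "0 0 0" --pt "0 0 0" --pt "0 0 0" --pt "0 0 0" --pt "0 0 0" --pt "0 0 0" --roll '[0, 0, 0, 0, 0, 0, 0, 0]' --grip '[255, 255, 255, 255, 255, 255, 255, 255]' --grip_force 20

```text
time: 36.03
tool_pos: [0.5362, 0.2968, 0.0957]
tcp_rot: [1.0, 0.0, -0.0, 0.0]
ft_force: [-0.7, 0.4, -0.2]
opening: 0.346
grip_force: 20.0
```

step_arm --pt "0 0 -1.5" --pt "0 0 -5" --pt "0 0 -9" --pt "0 0 -12" --pt "-0.2 2 -13" --pt "-0.5 5.5 -13" --pt "-0.8 9.5 -13" --pt "-1.2 13.5 -13" --pt "-1.6 17.5 -13" --pt "-2 21.5 -13" --pt "-2.2 25 -13" --pt "-2.4 28 -13" --roll '[0, 0, 0, 0, 0, 0, 0, 0, 0, 0, 0, 0]' --grip '[255, 255, 255, 255, 255, 255, 255, 255, 255, 255, 255, 255]' --grip_force 30

```text
time: 37.03
tool_pos: [0.5116, 0.0147, 0.2254]
tcp_rot: [1.0, -0.0, -0.0, 0.0]
ft_force: [0.4, 0.3, -2.5]
opening: 0.347
grip_force: 30.0
```

step_arm --pt "0 0.8 2" --pt "0 1 5.5" --pt "0 1 9" --pt "0 1 11" --pt "0 1 11.5" --pt "0 1 11.5" --pt "0 1 11.5" --pt "0 1 11.5" --pt "0 1 11.5" --roll '[0, 0, 0, 0, 0, 0, 0, 0, 0]' --grip '[255, 255, 255, 255, 255, 255, 255, 255, 255]'

```text
time: 37.78
tool_pos: [0.5139, 0.0066, 0.1128]
tcp_rot: [1.0, 0.001, 0.002, 0.0]
ft_force: [0.2, 0.5, -2.5]
opening: 0.347
grip_force: 30.0
```

step_arm --pt "0 0 0.8" --pt "0 0 1.5" --pt "0 0 1.6" --pt "0 0 1.6" --pt "0 0 1.6" --pt "0 0 1.6" --roll '[0, 0, 0, 0, 0, 0]' --grip '[255, 255, 255, 255, 255, 255]'

```text
time: 38.28
tool_pos: [0.5126, 0.0067, 0.0949]
tcp_rot: [1.0, 0.0, 0.0, 0.0]
ft_force: [-0.2, -1.0, 0.5]
opening: 0.346
grip_force: 30.0
```

Contact. Release, rise, and look.

step_arm --pt "0 0 0" --pt "0 0 0" --pt "0 0 0" --pt "0 0 0" --pt "0 0 0" --pt "0 0 0" --pt "0 0 -3" --pt "0 0 -7" --pt "0 0 -11" --pt "0 0 -15" --pt "1.5 0.5 -18" --pt "3 0.8 -20" --roll '[0, 0, 0, 0, 0, 0, 0, 0, 0, 0, 0, 0]' --grip '[60, 60, 60, 60, 60, 60, 60, 60, 60, 60, 60, 60]'

```text
time: 39.28
tool_pos: [0.5438, -0.0015, 0.2995]
tcp_rot: [1.0, 0.0, 0.003, 0.001]
ft_force: [-0.0, 1.0, -0.1]
opening: 0.764
grip_force: 0.0
```

step_arm --pt "3 0 0" --pt "3 0 0" --pt "3 0 0" --pt "3 0 0" --pt "3 0 0" --roll '[0, 0, 0, 0, 0]' --grip '[60, 60, 60, 60, 60]'

```text
time: 39.7
tool_pos: [0.5715, -0.0009, 0.2941]
tcp_rot: [1.0, 0.0, -0.001, -0.0]
ft_force: [-0.2, -1.0, 0.3]
opening: 0.765
grip_force: 0.0
```

```bash
python3 - <<'E'
from h import *
s,im=snap('wrist','w9.png'); print(s['tool_pos'],s['ft_force'])
_,i2=snap('scene','s9.png'); _,i3=snap('side','d9.png')
a=cv2.resize(im[90:250,40:500,::-1],(800,278),interpolation=cv2.INTER_CUBIC)
b=np.hstack([cv2.resize(i2[130:280,80:360,::-1],(400,320)),cv2.resize(i3[130:350,150:430,::-1],(400,320))])
cv2.imwrite('pics/c9.png',np.vstack([a,b]))
E
```

```text
[ 0.57147625 -0.0009396   0.29409891] [-0.17093796 -0.9582285   0.32162678]
```

View pics/c9.png

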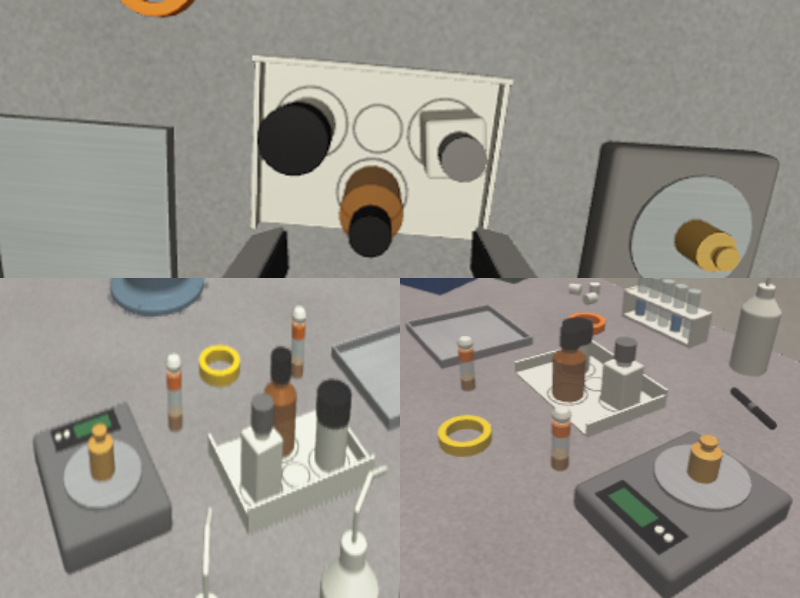

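The three containers stand upright on their own rings, the weight is upright mid-pan, and both vials are untouched. Handing in.

```bash
python3 -c "
from station import robot
print(robot.sign_off())"
```

```text
the job is handed in; nothing more can be done
None
```

The job is handed in at about 40 s on the robot's clock; my last pictures show the brass weight upright mid-pan, the three containers upright on their original rings, and both vials where they stood.

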